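# Clear the tile offcut into the scrap tub

### The job

Slide the empty scrap tub along the bench until its long rim is tucked in squarely under the open, overhanging edge of the tile saw's table, in line with the narrow offcut lying there. Then push the offcut off that edge, without picking it up, so that it drops straight into the tub and never onto the bench. Leave the whole square tile, the tape measure, the spirit level and the brush where they are.

Things in the scene. Friction and masses are not known exactly. Their poses are not given: they have to be found in the camera images.
- saw: Red tile saw fixed to the bench. Origin: under its table's centre, at bench height. Perforated metal table 400 (own x) by 340 mm (own y), top 110 mm up, 12 mm thick. Its edge at own y = -170 mm is open (no stop) and overhangs: the red body below starts at own y = -135 mm, leaving a space 35 mm deep, 98 mm high. Blade and motor stand beyond own y = +138 mm, to 240 mm high; switched off.
- offcut: Narrow strip of blue glazed tile, 120 (own x) by 50 (own y) by 12 mm thick, about 0.17 kg, lying loose on the saw's table. Origin: centre of its underside. The scrap to clear.
- tile: Whole square tile, same material, 150 by 150 by 12 mm, lying loose on the saw's table beside the offcut. Origin: centre of its underside. To be left alone.
- tub: Empty grey plastic scrap tub, loose on the bench: open box 190 (own x) by 160 (own y) by 80 mm high, walls and floor 10 mm thick, about 0.45 kg. Origin: centre of its underside. Its own +y long side is turned to the saw's open edge, at most 0.45 rad off square. A wall can be pinched from above.
- tub_lip (a point): Point on the tub: middle of the upper outer edge of its long side facing the saw (own y = +80 mm, 80 mm up).
- table: The wooden bench, top at z = 0.
- level: Red spirit level standing on its narrow side on the bench, 400 (own x) by 24 by 55 mm high; origin: centre of its underside.
- brush: Flat brush on the bench, 215 mm long (own x, from -125 to +90), 70 mm wide, 22 mm high; origin on its underside.
- measure: Tape measure, 65 by 38 by 55 mm high, on the saw's table near the blade line; origin: centre of its underside.

How it is judged:
By the outcome, as a careful person would: the job done as asked, in the order asked, and still so for the second after the job is handed in, with the robot touching nothing.
It also fails if it takes over 59 s, if anything falls off the work surface, if the arm or the gripper's body presses on something with over 40 N, if the wrist force passes 120 N, or if a joint passes its speed limit or range.

### The arm

A 6-joint arm with a two-finger parallel gripper is mounted at the origin on the work surface. World frame = base frame: x ahead of the robot, y to its left, z up, the work surface at z = 0. Lengths are in m, angles in rad, forces in N, time in s.
With the tool pointing down it reaches from about 0.3 to 0.85 m from the base axis. Payload 4.2 kg.
Tool frame: the origin (TCP) lies midway between the tips of the shut fingers; the grasp point (between the pads) lies 19 mm behind it; z points along the fingers, x is the direction in which the jaws open and shut, and the axes are right-handed (so a half turn about z gives the same grasp; the last joint's range is limited). The gripper opens to 91 mm and grips with 3 to 60 N. Pads are 32 mm wide; open, the fingers measure 118 mm over their backs; the gripper's body (76 mm by 178 mm) begins 60 mm behind the grasp point.
Start: joints at [1.212, 0.32, 1.565, -0, 1.257, -0.02], TCP at [0.191, 0.542, 0.214] pointing down, gripper open.
Joint ranges: [-3.11, 3.11], [-0.84, 2.01], [0.21, 2.61], [-1.34, 4.49], [0.05, 2.63], [-2.56, 2.56]. Speed limits (rad/s): [2.57, 2.57, 3.14, 3.14, 3.14, 3.14].

### API

Orientations are given as a unit quaternion [w, x, y, z].
In Python, from rig import arm gives the robot as it stands.
- The arm moves only by the tool drive_tool, never from a script. Its argument "targets" is a list of rows, each a list of 3 entries, a list of its own where there are three numbers: the opening, from -1 (shut) to 1 (fully open), so that 0 is half open, then the shift along the tool's x, y, z normalised to -1 to 1, where 1 is 0.3 m, then the turn, a rotation vector about the tool's x, y, z normalised to -1 to 1, where 1 is 180 degrees. In form: [[gripper, [dx, dy, dz], [ax, ay, az]], ...]. A call has 1 to 20 rows; each row is the pose to reach, as a shift and turn from the pose measured when the call began, along the tool's axes at that moment, turning the shorter way round; what a row does not reach only later rows make up. A row lasts 1/10 s, in which the tool goes at most 50 mm and 8.59 degrees, less where a joint would pass 70% of its speed; a pose out of reach is approached as far as the arm can. A call with a number of a shift or a turn outside -1 to 1 is refused whole. A call with a gripper value outside its range is refused whole. The fingers move at their own pace and stop on an object; "squeeze" is the grip in N (left out, the last holds). Time passes only in rows, so rows that repeat a pose let the fingers close. It gives the time, the measured TCP pose, the force and the opening at its end, in the units of the state.
- arm.observe(): the state, without advancing time (a new reading comes with each control period).
- arm.snapshot(name): name is "scene" or "top"; returns a dict with "img" (384x512x3 uint8, red, green, blue), "camera_matrix" (3x3 intrinsics, pixels), "pose" (4x4, takes a point from camera to world coordinates). Camera axes: x right, y down, z forward; pixel columns grow to the right and rows downward; lengths in m; the calibration is good to about 2 mm. A picture is of the moment at which its call begins. There is no depth.
- arm.finish_job(): hands the job in, once; it reports no verdict.
Trained networks look in a picture, given as the dict that the camera call returned (one of the last four; its "shot" number tells which), for a name from the list of things; names that differ only in an ending like _2 or _b are one class to them, and where a whole thing is asked for, a point or a joint stands for the part that bears it (a point fixed in the world has none). Each returns a list of dicts, best first, with "conf" (0 to 1); they miss things now and then, are a little off and sometimes report something else, mostly with a low value. They report only what shows in the picture. A call takes as long as a camera call.
- arm.spot_in(picture, label): "pixel" ([column, row] in pixels, amid what is visible of it).
The state is a dict: "time_s": time; "q": joint angles; "qd": joint speeds; "joint_efforts": joint torques, N m; "eef_pos": TCP position; "tool_rot": TCP orientation; "wrist_force": force on the tool from outside, world axes, zero at the start; "moment": the same for the moment, N m; "opening": finger opening in m.
Only numpy, scipy, OpenCV 4.12 (cv2) and the standard library are available. Lean on these libraries where they do the work, as an engineer would, in place of code of your own. Each camera call takes 0.05 s, during which the arm holds its last target. There are 200 camera calls.

## Working session

There is one attempt and no reset: what is moved stays moved. The work goes in short steps, Python scripts to look and compute and a tool call to move; the robot and the scene stay as the last step left them, time stands still between calls to the robot, and variables do not carry over. Pictures are saved under pics/ and viewed, about 8 in all and at most 12, crops included, and the job is handed in when it is done.

Besides the shell and the picture viewer there is one more tool, called after "Emit:" as name([rows], argument=value, ...), one row to a line, values as JSON. drive_tool: Moves the arm, as the interface text tells. Its arguments: {"type":"object","properties":{"targets":{"type":"array"},"squeeze":{"type":"number"}},"required":["targets"]}

```bash
mkdir -p pics; cat > h.py <<'E'
import numpy as np, cv2
from rig import arm
def ray(s,px,z):
    K=np.array(s["camera_matrix"]);T=np.array(s["pose"])
    d=T[:3,:3]@np.linalg.solve(K,[px[0],px[1],1]);o=T[:3,3]
    return (o+d*(z-o[2])/d[2])
def proj(s,P):
    K=np.array(s["camera_matrix"]);T=np.array(s["pose"])
    P=np.atleast_2d(P);c=(P-T[:3,3])@T[:3,:3];u=c@K.T
    return u[:,:2]/u[:,2:]
def save(s,n,box=None,f=1.5):
    im=s["img"][:,:,::-1]
    if box: im=im[box[1]:box[3],box[0]:box[2]]
    cv2.imwrite("pics/"+n,cv2.resize(im,None,fx=f,fy=f,interpolation=cv2.INTER_CUBIC))
E
python3 - <<'E'
from h import *
for n in("top","scene"):
    s=arm.snapshot(n);save(s,n+"1.png")
    print(n,np.round(s["pose"],3).tolist(),np.round(s["camera_matrix"],1).tolist())
    for l in("saw","offcut","tile","tub","tub_lip","level","brush","measure"):
        r=arm.spot_in(s,l)
        print(l,[(np.round(a["pixel"]).tolist(),round(a["conf"],2)) for a in r[:2]])
o=arm.observe();print(o)
E
```

```text
top [[0.028, -0.994, 0.109, 0.363], [-1.0, -0.028, 0.002, -0.077], [0.001, -0.109, -0.994, 0.978], [0.0, 0.0, 0.0, 1.0]] [[350.5, 0.0, 252.5], [0.0, 350.5, 187.0], [0.0, 0.0, 1.0]]
saw [([126.0, 142.0], 0.88)]
offcut [([183.0, 181.0], 0.75)]
tile [([191.0, 109.0], 0.68)]
tub [([319.0, 172.0], 0.87)]
tub_lip [([318.0, 176.0], 0.61)]
level [([404.0, 161.0], 0.65)]
brush [([362.0, 268.0], 0.79)]
measure [([103.0, 186.0], 0.63)]
scene [[0.538, 0.699, -0.472, 0.965], [0.843, -0.442, 0.307, -0.434], [0.006, -0.563, -0.827, 1.022], [0.0, 0.0, 0.0, 1.0]] [[373.6, 0.0, 256.7], [0.0, 373.6, 191.6], [0.0, 0.0, 1.0]]
saw [([377.0, 178.0], 0.88)]
offcut [([313.0, 168.0], 0.6)]
tile [([350.0, 218.0], 0.62)]
tub [([224.0, 243.0], 0.97)]
tub_lip [([226.0, 242.0], 0.64)]
level [([158.0, 315.0], 0.97), ([313.0, 167.0], 0.39)]
brush [([152.0, 204.0], 0.83), ([355.0, 132.0], 0.54)]
measure [([356.0, 133.0], 0.76)]
{'time_s': 0.9, 'q': array([ 1.21199613e+00,  3.19598012e-01,  1.56448174e+00, -1.23745048e-05,
        1.25736479e+00, -2.00320650e-02]), 'qd': array([ 0.00225394,  0.0004526 ,  0.00090601, -0.00080541,  0.0011216 ,
        0.00026067]), 'joint_efforts': array([-5.82674656e-04, -4.12338030e+01, -2.32231271e+01,  7.27547798e-02,
        3.73832777e-02,  3.65652647e-05]), 'eef_pos': array([0.19112031, 0.54234658, 0.21398419]), 'tool_rot': array([-3.66965890e-05,  8.16186830e-01,  5.77788070e-01,  6.45903509e-05]), 'wrist_force': array([-0.39203192,  0.15394468,  0.92905969]), 'moment': array([0.0393643 , 0.01502755, 0.04271771]), 'opening': 0.09127495054418898}
```

View pics/top1.png

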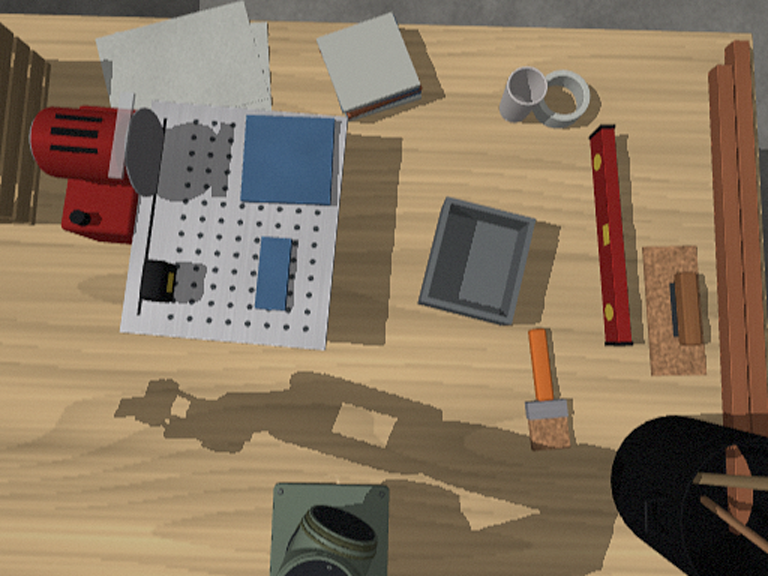

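View pics/scene1.png

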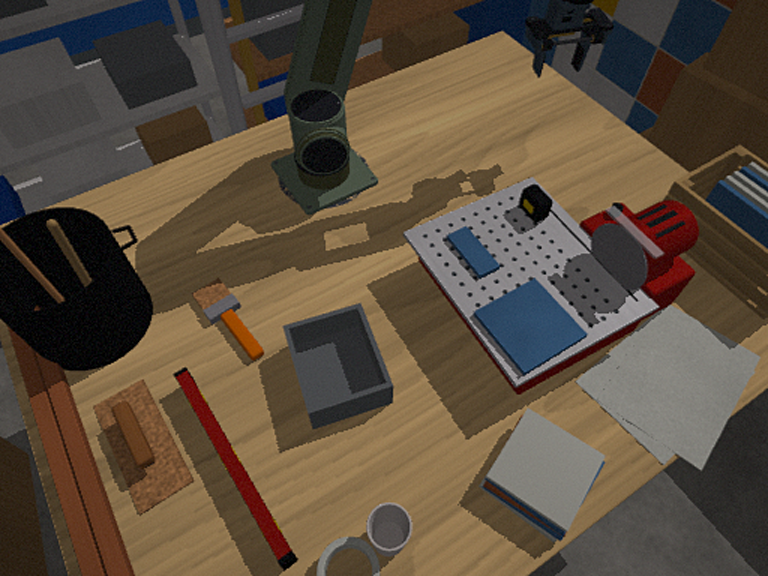

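Top view (at 1.5x zoom): the table's open edge runs (348,117)-(325,350). The offcut is around (274,274), the tile around (288,160), and the tub rim corners are at (446,198), (536,218), (510,325), (418,303). The brush is below the tub at right and the level further right. I'll measure these precisely next.

```bash
cat >> h.py <<'E'
def blob(m,seed):
    n,l,st,c=cv2.connectedComponentsWithStats(m.astype(np.uint8))
    k=l[int(seed[1]),int(seed[0])]
    if k==0: k=1+np.argmin(np.hypot(*(c[1:]-seed).T)+1e3*(st[1:,4]<60))
    return (l==k).astype(np.uint8)
def rect(s,m,z):
    c=max(cv2.findContours(m,cv2.RETR_EXTERNAL,cv2.CHAIN_APPROX_NONE)[0],key=cv2.contourArea)[:,0]
    P=np.array([ray(s,p,z)[:2] for p in c])
    (x,y),(w,h),a=cv2.minAreaRect((P*1000).astype(np.float32))
    return np.round([x,y,w,h,a],1)
E
cat > m.py <<'E'
from h import *
def meas(cams=("top","scene"),labs=("offcut","tile"),seeds=None):
    for n in cams:
        s=arm.snapshot(n);hsv=cv2.cvtColor(s["img"],cv2.COLOR_RGB2HSV);H,S,V=hsv[...,0].astype(int),hsv[...,1].astype(int),hsv[...,2].astype(int)
        blue=(H>95)&(H<125)&(S>110)&(V>50)
        for l in labs:
            r=arm.spot_in(s,l)
            if r: print(n,l,rect(s,blob(blue,np.array(r[0]["pixel"])),.122))
    return s
if __name__=="__main__":
    meas()
    for n,cor,tc in(("top",[(348,117),(325,350),(121,332)],[(446,198),(536,218),(510,325),(418,303)]),
        ("scene",[(518,388),(405,233),(531,179)],[(284,326),(361,305),(392,382),(311,427)])):
        s=arm.snapshot(n);g=cv2.cvtColor(s["img"],cv2.COLOR_RGB2GRAY)
        for nm,pts,z in(("saw",cor,.11),("tub",tc,.08)):
            p=(np.array(pts,np.float32)/1.5).reshape(-1,1,2)
            q=cv2.cornerSubPix(g,p.copy(),(4,4),(-1,-1),(3,50,.01))[:,0]
            W=np.array([ray(s,a,z)[:2] for a in q]);print(n,nm,"move",np.round(np.abs(q-p[:,0]).max(1),1),np.round(W*1000).tolist())
            print("  sides",np.round(1000*np.linalg.norm(np.diff(np.vstack([W,W[:1]]),axis=0),axis=1)),"angs",np.round([np.degrees(np.arctan2(*d[::-1])) for d in np.diff(np.vstack([W,W[:1]]),axis=0)],1))
E
python3 m.py
```

```text
top offcut [464.   99.1  49.  118.4  87.3]
top tile [657.3  84.1 148.5 148.7  89.2]
scene offcut [468.9  98.6  53.5 119.   86.9]
scene tile [662.2  83.4 151.8 150.3  89.2]
top saw move [2.2 1.3 1.2] [[733.0, -11.0], [340.0, 13.0], [361.0, 349.0]]
  sides [394. 337. 518.] angs [176.5  86.4 -44.1]
top tub move [1.4 1.5 0.5 0.8] [[613.0, -188.0], [574.0, -347.0], [391.0, -302.0], [424.0, -141.0]]
  sides [164. 189. 164. 196.] angs [-103.8  166.1   78.6  -13.9]
scene saw move [2.5 1.5 2.6] [[744.0, -17.0], [345.0, 12.0], [385.0, 344.0]]
  sides [400. 334. 509.] angs [175.9  83.2 -45.1]
scene tub move [1.3 1.7 2.  1.2] [[396.0, -301.0], [430.0, -147.0], [616.0, -188.0], [610.0, -350.0]]
  sides [158. 190. 162. 219.] angs [ 77.5 -12.4 -92.  167.2]
```

```bash
cat >> h.py <<'E'
def edge(s,A,B,z,w=12,n=40):
    """subpixel line between world points A,B (at z): strongest gray step along the normal, robust fit -> world (point, angle deg)"""
    g=cv2.GaussianBlur(cv2.cvtColor(s["img"],cv2.COLOR_RGB2GRAY),(3,3),0).astype(np.float32)
    A,B=np.array(A)/1000,np.array(B)/1000;d=(B-A)/np.linalg.norm(B-A);nn=np.array([-d[1],d[0]])
    o=np.arange(-w,w+.01,.5)/1000;Q=[]
    for t in np.linspace(.08,.92,n):
        P=A+t*(B-A)+o[:,None]*nn
        uv=proj(s,np.c_[P,np.full(len(P),z)]).astype(np.float32)
        v=cv2.remap(g,uv[:,:1],uv[:,1:],cv2.INTER_LINEAR)[:,0]
        k=np.argmax(np.abs(np.gradient(v)));Q.append(P[k]*1000)
    vx,vy,x,y=cv2.fitLine(np.array(Q,np.float32),cv2.DIST_HUBER,0,.01,.01)[:,0]
    if vx*d[0]+vy*d[1]<0: vx,vy=-vx,-vy
    r=np.abs((np.array(Q)-[x,y])@[-vy,vx])
    return np.round([x,y,np.degrees(np.arctan2(vy,vx)),np.median(r)],1)
E
python3 - <<'E'
from h import *
for n in("top","scene"):
    s=arm.snapshot(n)
    print(n,"open edge",edge(s,(342,12),(740,-14),.110),edge(s,(342,12),(740,-14),.098))
    print(" side",edge(s,(342,12),(366,349),.110))
    c=[(614,-188),(574,-347),(393,-302),(427,-143)]
    for i in range(4): print(" tub",i,edge(s,c[i],c[(i+1)%4],.08))
    print(" level,brush",[ray(s,arm.spot_in(s,l)[0]["pixel"],z).round(3) for l,z in(("level",.055),("brush",.02))])
E
```

```text
top open edge [ 5.382e+02  1.000e-01 -3.300e+00  4.000e-01] [ 5.362e+02  1.200e+00 -3.400e+00  3.000e-01]
 side [352.5 176.8  86.6   1.1]
 tub 0 [ 5.955e+02 -2.679e+02 -1.030e+02  5.000e-01]
 tub 1 [ 4.819e+02 -3.126e+02  1.667e+02  4.000e-01]
 tub 2 [ 4.053e+02 -2.213e+02  7.720e+01  2.000e-01]
 tub 3 [ 5.030e+02 -1.586e+02 -1.290e+01  4.000e-01]
 level,brush [array([ 0.554, -0.479,  0.055]), array([ 0.254, -0.377,  0.02 ])]
scene open edge [ 5.475e+02 -5.000e-01 -3.500e+00  7.000e-01] [ 5.51e+02  4.50e+00 -3.50e+00  5.00e-01]
 side [350.9 195.6  84.2   3.4]
 tub 0 [ 596.  -273.9 -102.7    0.6]
 tub 1 [ 475.4 -320.6  166.2    3. ]
 tub 2 [ 412.1 -225.5   77.5    0.5]
 tub 3 [ 5.180e+02 -1.654e+02 -1.280e+01  4.000e-01]
 level,brush [array([ 0.607, -0.492,  0.055]), array([ 0.269, -0.371,  0.02 ])]
```

Emit:
drive_tool([
  [1,[0,0,-0.15],[0,0,0]],
  [1,[0,0,-0.35],[0,0,0]],
  [1,[0,0,-0.35],[0,0,0]],
])

```text
time_s: 1.9
eef_pos: [0.1919, 0.5445, 0.3253]
tool_rot: [-0.003, 0.816, 0.578, 0.005]
wrist_force: [0.0, 0.2, 0.0]
opening: 0.0911
```

```bash
cat > w.py <<'E'
import sys; from h import *; from scipy.spatial.transform import Rotation as R
# python3 w.py x y z heading(deg) ... (mm): normalised shift/turn from the current pose
o=arm.observe();q=np.array(o["tool_rot"]);R0=R.from_quat(q[[1,2,3,0]]);p=np.array(o["eef_pos"])
print("t",round(o["time_s"],2),"p",(p*1000).round(1),"head",round(np.degrees(np.arctan2(*R0.as_matrix()[[1,0],0])),1),"q6",round(o["q"][5],2),"F",np.round(o["wrist_force"],1),"op",round(o["opening"],4))
a=np.array(sys.argv[1:],float).reshape(-1,4)
for x,y,z,h in a:
    Rt=R.from_euler("z",h,degrees=True)*R.from_euler("x",180,degrees=True)
    print((R0.inv().apply(np.array([x,y,z])/1000-p)/.3).round(4).tolist(),((R0.inv()*Rt).as_rotvec()/np.pi).round(4).tolist())
E
python3 w.py 283 277 325 77 487 -315 300 77
```

```text
t 1.9 p [191.9 544.5 325.3] head 70.6 q6 -0.02 F [0.  0.2 0. ] op 0.0911
[-0.7399, 0.5828, -0.0074] [0.0003, -0.0036, -0.0356]
[-2.3759, 1.8799, 0.0576] [0.0003, -0.0036, -0.0356]
```

Emit:
drive_tool([
  [1,[-0.74,0.583,0],[0,-0.003,-0.036]],
  [1,[-0.74,0.583,0],[0,-0.003,-0.036]],
  [1,[-0.74,0.583,0],[0,-0.003,-0.036]],
  [1,[-0.74,0.583,0],[0,-0.003,-0.036]],
  [1,[-0.74,0.583,0],[0,-0.003,-0.036]],
  [1,[-0.74,0.583,0],[0,-0.003,-0.036]],
  [1,[-0.74,0.583,0],[0,-0.003,-0.036]],
  [1,[-0.74,0.583,0],[0,-0.003,-0.036]],
])

```text
time_s: 2.7
eef_pos: [0.2831, 0.2768, 0.3229]
tool_rot: [-0.001, 0.783, 0.622, 0.001]
wrist_force: [0.6, 1.6, -0.0]
opening: 0.0913
```

```bash
python3 w.py 385 -20 325 77 487 -315 300 77
```

```text
t 2.7 p [283.1 276.8 322.9] head 77.0 q6 -0.6 F [ 0.6  1.6 -0. ] op 0.0913
[-0.8873, 0.5538, -0.0092] [0.0003, -0.0009, -0.0001]
[-1.769, 1.1066, 0.072] [0.0003, -0.0009, -0.0001]
```

Emit:
drive_tool([
  [1,[-0.885,0.553,0],[0,0,0]],
  [1,[-0.885,0.553,0],[0,0,0]],
  [1,[-0.885,0.553,0],[0,0,0]],
  [1,[-0.885,0.553,0],[0,0,0]],
  [1,[-0.885,0.553,0],[0,0,0]],
  [1,[-0.885,0.553,0],[0,0,0]],
  [1,[-0.885,0.553,0],[0,0,0]],
  [1,[-0.885,0.553,0],[0,0,0]],
  [1,[-0.885,0.553,0],[0,0,0]],
])

```text
time_s: 3.6
eef_pos: [0.3852, -0.0182, 0.3218]
tool_rot: [-0.001, 0.783, 0.623, 0.001]
wrist_force: [-0.1, 0.8, -0.3]
opening: 0.091
```

Emit:
drive_tool([
  [1,[-0.885,0.553,0.07],[0,0,0]],
  [1,[-0.885,0.553,0.07],[0,0,0]],
  [1,[-0.885,0.553,0.07],[0,0,0]],
  [1,[-0.885,0.553,0.07],[0,0,0]],
  [1,[-0.885,0.553,0.07],[0,0,0]],
  [1,[-0.885,0.553,0.07],[0,0,0]],
  [1,[-0.885,0.553,0.07],[0,0,0]],
  [1,[-0.885,0.553,0.07],[0,0,0]],
  [1,[-0.885,0.553,0.07],[0,0,0]],
])

```text
time_s: 4.5
eef_pos: [0.4876, -0.3118, 0.2998]
tool_rot: [-0.002, 0.782, 0.623, 0.002]
wrist_force: [0.4, -1.1, 0.1]
opening: 0.091
```

```bash
python3 w.py 487 -315 120 77 487 -315 46 77
```

```text
t 4.5 p [ 487.6 -311.8  299.8] head 77.1 q6 -1.94 F [ 0.4 -1.1  0.1] op 0.091
[-0.0138, 0.0012, 0.5994] [-0.0004, -0.0016, 0.0008]
[-0.015, 0.0015, 0.846] [-0.0004, -0.0016, 0.0008]
```

Emit:
drive_tool([
  [1,[-0.015,0.001,0.17],[0,-0.002,0]],
  [1,[-0.015,0.001,0.34],[0,-0.002,0]],
  [1,[-0.015,0.001,0.5],[0,-0.002,0]],
  [1,[-0.015,0.001,0.6],[0,-0.002,0]],
  [1,[-0.015,0.001,0.68],[0,-0.002,0]],
  [1,[-0.015,0.001,0.76],[0,-0.002,0]],
  [1,[-0.015,0.001,0.84],[0,-0.002,0]],
  [1,[-0.015,0.001,0.845],[0,-0.002,0]],
])

```text
time_s: 5.3
eef_pos: [0.4853, -0.3115, 0.0447]
tool_rot: [-0.003, 0.781, 0.624, -0.002]
wrist_force: [-0.6, -0.7, -0.1]
opening: 0.0913
```

Emit:
drive_tool([
  [-1,[0,0,0],[0,0,0]],
  [-1,[0,0,0],[0,0,0]],
  [-1,[0,0,0],[0,0,0]],
  [-1,[0,0,0],[0,0,0]],
  [-1,[0,0,0],[0,0,0]],
  [-1,[0,0,0],[0,0,0]],
  [-1,[0,0,0],[0,0,0]],
  [-1,[0,0,0],[0,0,0]],
  [-1,[0,0,0],[0,0,0]],
  [-1,[0,0,0],[0,0,0]],
], squeeze=25)

```text
time_s: 6.3
eef_pos: [0.4853, -0.312, 0.0446]
tool_rot: [-0.002, 0.781, 0.625, -0.002]
wrist_force: [-0.6, -1.5, -1.6]
opening: 0.0141
```

```bash
python3 w.py; python3 - <<'E'
from h import *
for n in("top","scene"):
    s=arm.snapshot(n)
    if n=="scene": save(s,"grasp.png")
    c=[(614,-188),(574,-347),(393,-302),(427,-143)]
    for i in (0,2,3): print(n," tub",i,edge(s,c[i],c[(i+1)%4],.08).tolist())
E
```

```text
t 6.3 p [ 485.3 -312.    44.6] head 77.3 q6 -1.94 F [-0.6 -1.5 -1.6] op 0.0141
top  tub 0 [595.4, -268.1, -102.8, 0.5]
top  tub 2 [406.6, -215.6, 77.2, 0.2]
top  tub 3 [535.8, -162.3, -12.8, 0.4]
scene  tub 0 [596.9, -270.4, -102.8, 0.4]
scene  tub 2 [415.9, -209.5, 77.8, 1.1]
scene  tub 3 [525.6, -161.2, -12.7, 0.4]
```

View pics/grasp.png

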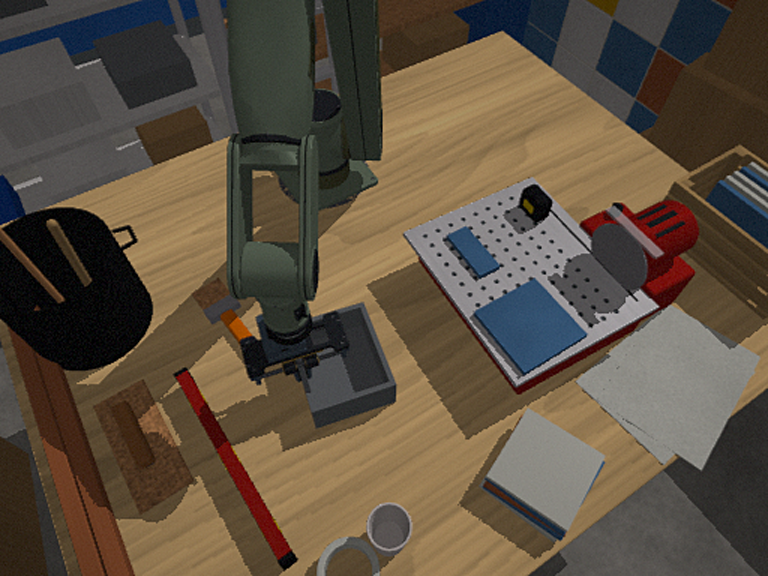

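Emit:
drive_tool([
  [-1,[0,0,0],[0,0,0]],
  [-1,[0,0,0],[0,0,0]],
])

```text
time_s: 6.6
eef_pos: [0.4853, -0.3118, 0.0447]
tool_rot: [-0.003, 0.781, 0.624, -0.002]
wrist_force: [-0.5, -1.3, -0.1]
opening: 0.0099
```

```bash
python3 w.py 446 -188 45 86.6 449 -143 45 86.6 450 -128 45 86.6
```

```text
t 6.6 p [ 485.3 -311.8   44.7] head 77.3 q6 -1.94 F [-0.5 -1.3 -0.1] op 0.0099
[0.3737, -0.2186, 0.0004] [-0.0019, -0.0004, -0.0517]
[0.5222, -0.2418, 0.0006] [-0.0019, -0.0004, -0.0517]
[0.5717, -0.2496, 0.0007] [-0.0019, -0.0004, -0.0517]
```

Emit:
drive_tool([
  [-1,[0.047,-0.027,0],[0,0,-0.006]],
  [-1,[0.093,-0.055,0],[0,0,-0.013]],
  [-1,[0.14,-0.082,0],[0,0,-0.019]],
  [-1,[0.187,-0.109,0],[0,0,-0.026]],
  [-1,[0.234,-0.137,0],[0,0,-0.032]],
  [-1,[0.28,-0.164,0],[0,0,-0.039]],
  [-1,[0.327,-0.191,0],[0,0,-0.045]],
  [-1,[0.374,-0.219,0],[0,0,-0.052]],
  [-1,[0.41,-0.225,0],[0,0,-0.052]],
  [-1,[0.45,-0.231,0],[0,0,-0.052]],
  [-1,[0.485,-0.236,0],[0,0,-0.052]],
  [-1,[0.522,-0.242,0],[0,0,-0.052]],
  [-1,[0.522,-0.242,0],[0,0,-0.052]],
])

```text
time_s: 7.9
eef_pos: [0.4489, -0.1418, 0.0451]
tool_rot: [-0.003, 0.727, 0.687, -0.002]
wrist_force: [-0.6, -1.0, -3.4]
opening: 0.0096
```

```bash
python3 w.py 450 -128 45 86.6; python3 - <<'E'
from h import *
# expected tub rim: TCP-based centre
p=np.array(arm.observe()["eef_pos"])[:2]*1000
n=np.array([.0593,.998]);d=np.array([.998,-.0593]);c=p+75.5*n+3*d;print("c",c.round())
for k in("top","scene"):
    s=arm.snapshot(k);save(s,k+"2.png",(100,60,420,300) if k=="top" else (150,90,450,315),2.4)
    K=[c+95*d+80*n,c+95*d-80*n,c-95*d-80*n,c-95*d+80*n]
    for i in(0,2,3): print(k,i,edge(s,K[i],K[(i+1)%4],.08).tolist())
    print(k,"edge",edge(s,(342,12),(740,-14),.110).tolist())
E
```

```text
t 7.9 p [ 448.9 -141.8   45.1] head 86.7 q6 -1.84 F [-0.6 -1.  -3.4] op 0.0096
[0.0461, 0.001, 0.0003] [-0.0021, -0.0006, 0.0007]
c [456. -67.]
top 0 [542.2, -70.2, -90.7, 2.1]
top 2 [364.8, -61.3, 98.2, 2.3]
top 3 [456.7, 7.5, -3.3, 0.5]
top edge [535.9, -0.0, -3.3, 0.4]
scene 0 [551.8, -84.2, -92.5, 0.6]
scene 2 [366.2, -47.8, 90.4, 3.0]
scene 3 [465.5, 18.4, -3.5, 0.4]
scene edge [508.5, 2.3, -3.7, 0.3]
```

View pics/top2.png

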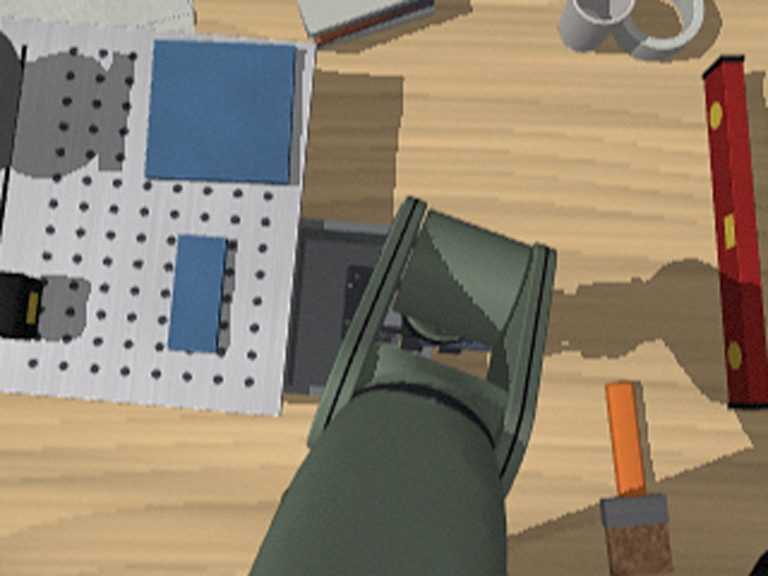

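The tub is square and its rim has just gone under the edge (tub visible at (300-390, 220-400), offcut at (200,294)). I'll slide it the last 14 mm and release.

Emit:
drive_tool([
  [-1,[0.015,0,0],[0,0,0]],
  [-1,[0.03,0.001,0],[0,0,0]],
  [-1,[0.046,0.001,0],[0,0,0]],
  [-1,[0.046,0.001,0],[0,0,0]],
  [-1,[0.046,0.001,0],[0,0,0]],
])

```text
time_s: 8.5
eef_pos: [0.4503, -0.1292, 0.0452]
tool_rot: [-0.002, 0.727, 0.687, -0.002]
wrist_force: [-0.7, -0.1, -3.8]
opening: 0.01
```

Emit:
drive_tool([
  [-0.3,[0,0,0],[0,0,0]],
  [-0.3,[0,0,0],[0,0,0]],
  [-0.3,[0,0,0],[0,0,0]],
  [-0.3,[0,0,0],[0,0,0]],
  [-0.3,[0,0,-0.1],[0,0,0]],
  [-0.3,[0,0,-0.25],[0,0,0]],
  [-0.3,[0,0,-0.4],[0,0,0]],
  [-0.3,[0,0,-0.55],[0,0,0]],
  [-0.3,[0,0,-0.65],[0,0,0]],
  [-0.3,[0,0,-0.65],[0,0,0]],
])

```text
time_s: 9.5
eef_pos: [0.4539, -0.1303, 0.2449]
tool_rot: [0.002, 0.727, 0.687, 0.001]
wrist_force: [0.8, 0.1, -0.2]
opening: 0.0318
```

```bash
python3 w.py 476 200 240 -3.4
```

```text
t 9.5 p [ 453.9 -130.3  244.9] head 86.7 q6 -1.82 F [ 0.8  0.1 -0.2] op 0.0318
[1.1033, 0.0104, 0.0149] [0.0014, -0.0007, 0.5006]
```

Emit:
drive_tool([
  [-0.3,[0.2,0,0.014],[0,0,0.05]],
  [-0.3,[0.36,0.01,0.014],[0,0,0.09]],
  [-0.3,[0.52,0.01,0.014],[0,0,0.135]],
  [-0.3,[0.68,0.01,0.014],[0,0,0.18]],
  [-0.3,[0.84,0.01,0.014],[0,0,0.225]],
  [0.1,[0.99,0.01,0.014],[0,0,0.27]],
  [0.1,[0.99,0.01,0.014],[0,0,0.32]],
  [0.1,[0.99,0.01,0.014],[0,0,0.365]],
  [0.1,[0.99,0.01,0.014],[0,0,0.41]],
  [0.1,[0.99,0.01,0.014],[0,0,0.455]],
  [0.1,[0.99,0.01,0.014],[0,0,0.501]],
  [0.1,[0.99,0.01,0.014],[0,0,0.501]],
  [0.1,[0.99,0.01,0.014],[0,0,0.501]],
])

```text
time_s: 10.8
eef_pos: [0.4733, 0.1659, 0.2391]
tool_rot: [0.001, 1.0, -0.03, 0.001]
wrist_force: [-0.7, 0.2, -0.2]
opening: 0.05
```

```bash
python3 w.py 470 155 240 -3.4 470 155 116 -3.4; python3 - <<'E'
from h import *
n=np.array([.0593,.998]);d=np.array([.998,-.0593]);c=np.array([457.5,-54])
K=[c+95*d+80*n,c+95*d-80*n,c-95*d-80*n,c-95*d+80*n]
for k in("top","scene"):
    s=arm.snapshot(k);save(s,k+"3.png",(60,60,360,300) if k=="top" else (150,60,450,285),2.4)
    L=[K[0]-45*n,K[1],K[2],K[3]-45*n]
    for i in(0,1,2): print(k,i,edge(s,L[i],L[i+1],.08,10).tolist(),"expect mid",((L[i]+L[i+1])/2).round())
    m=arm.spot_in(s,"measure");print([ray(s,a["pixel"],.14).round(3) for a in m[:1]],[ray(s,a["pixel"],.122).round(3) for a in arm.spot_in(s,"offcut")[:1]])
E
```

```text
t 10.8 p [473.3 165.9 239.1] head -3.5 q6 0.38 F [-0.7  0.2 -0.2] op 0.05
[-0.0089, 0.037, -0.0029] [0.0007, -0.0007, -0.0003]
[-0.0098, 0.0361, 0.4104] [0.0007, -0.0007, -0.0003]
top 0 [543.1, -77.7, -92.5, 2.7] expect mid [551. -82.]
top 1 [452.5, -129.7, 172.0, 1.7] expect mid [ 453. -134.]
top 2 [355.2, -64.4, 93.7, 2.6] expect mid [361. -71.]
[] [array([0.469, 0.101, 0.122])]
scene 0 [553.5, -80.3, -93.6, 0.8] expect mid [551. -82.]
scene 1 [454.9, -130.8, -178.1, 2.3] expect mid [ 453. -134.]
scene 2 [363.6, -74.4, 86.6, 0.5] expect mid [361. -71.]
[array([0.462, 0.282, 0.14 ])] [array([0.471, 0.092, 0.122])]
```

View pics/top3.png

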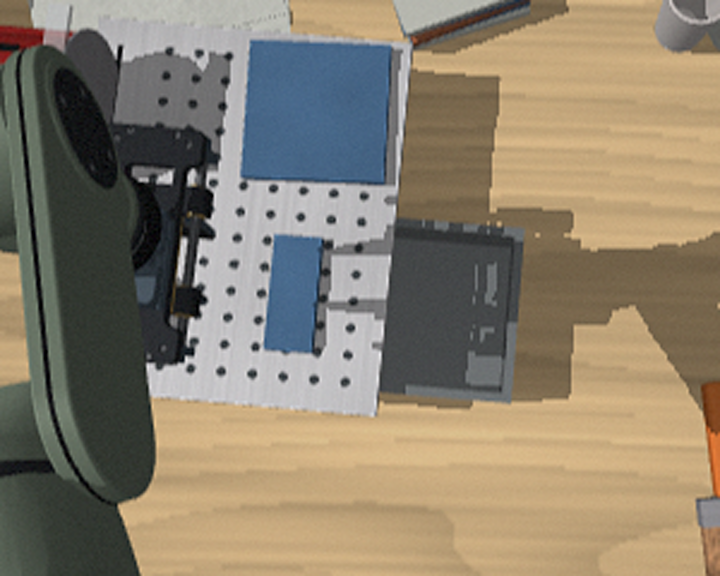

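View pics/scene3.png

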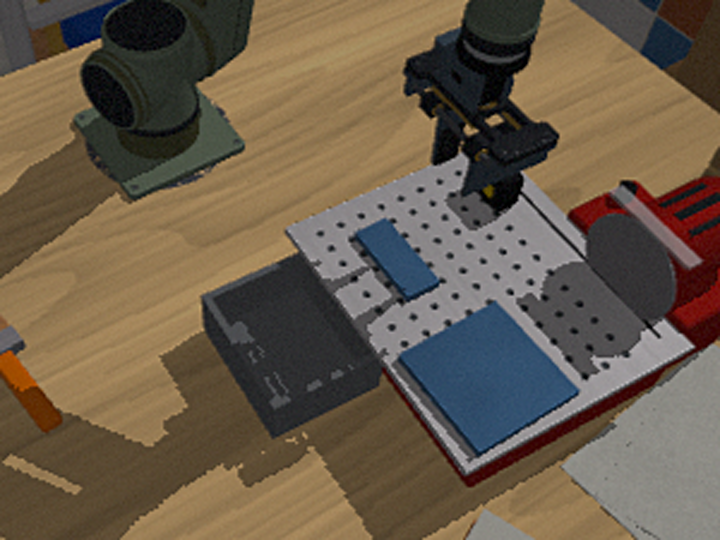

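The tub sits squarely under the edge, its visible part spanning the offcut's line. Next: lower the fingers behind the offcut.

Emit:
drive_tool([
  [0.1,[-0.009,0.035,0.1],[0,0,0]],
  [0.1,[-0.009,0.035,0.2],[0,0,0]],
  [0.1,[-0.009,0.035,0.3],[0,0,0]],
  [0.1,[-0.009,0.035,0.37],[0,0,0]],
  [0.1,[-0.009,0.035,0.412],[0,0,0]],
  [0.1,[-0.009,0.035,0.412],[0,0,0]],
  [0.1,[-0.009,0.035,0.412],[0,0,0]],
])

```text
time_s: 11.8
eef_pos: [0.4713, 0.1556, 0.1168]
tool_rot: [0.001, 1.0, -0.03, 0.002]
wrist_force: [-0.3, 0.3, 0.5]
opening: 0.0499
```

```bash
python3 w.py 469 135 115 -3.4 463.5 45 115 -3.4 460.5 -10 115 -3.4; python3 - <<'E'
from h import *
s=arm.snapshot("scene");save(s,"scene4.png",(250,60,450,210),3.6)
E
```

```text
t 11.8 p [471.3 155.6 116.8] head -3.4 q6 0.36 F [-0.3  0.3  0.5] op 0.0499
[-0.0037, 0.069, 0.0062] [0.0004, -0.0014, -0.0002]
[-0.004, 0.3696, 0.0066] [0.0004, -0.0014, -0.0002]
[-0.003, 0.5532, 0.0069] [0.0004, -0.0014, -0.0002]
```

View pics/scene4.png

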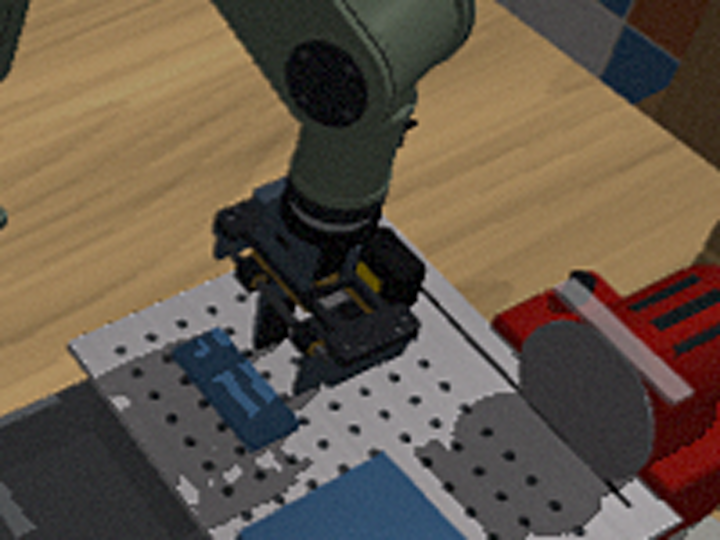

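Both fingers are down behind the offcut, clear of the tape measure and tile. I'll push most of the way, then check.

Emit:
drive_tool([
  [0.1,[-0.004,0.03,0.006],[0,0,0]],
  [0.1,[-0.004,0.05,0.006],[0,0,0]],
  [0.1,[-0.004,0.07,0.006],[0,0,0]],
  [0.1,[-0.004,0.09,0.006],[0,0,0]],
  [0.1,[-0.004,0.11,0.006],[0,0,0]],
  [0.1,[-0.004,0.13,0.006],[0,0,0]],
  [0.1,[-0.004,0.15,0.006],[0,0,0]],
  [0.1,[-0.004,0.17,0.006],[0,0,0]],
  [0.1,[-0.004,0.19,0.006],[0,0,0]],
  [0.1,[-0.004,0.21,0.006],[0,0,0]],
  [0.1,[-0.004,0.23,0.006],[0,0,0]],
  [0.1,[-0.004,0.25,0.006],[0,0,0]],
  [0.1,[-0.004,0.27,0.006],[0,0,0]],
  [0.1,[-0.004,0.28,0.006],[0,0,0]],
  [0.1,[-0.004,0.28,0.006],[0,0,0]],
])

```text
time_s: 13.35
eef_pos: [0.4651, 0.0711, 0.1154]
tool_rot: [0.001, 1.0, -0.03, 0.002]
wrist_force: [-0.3, 0.2, -1.1]
opening: 0.0501
```

```bash
python3 w.py 462 20 115 -3.4 460 -12 115 -3.4; python3 - <<'E'
from h import *
s=arm.snapshot("scene");save(s,"scene5.png",(210,90,410,240),3.6)
E
```

```text
t 13.35 p [465.1  71.1 115.4] head -3.4 q6 0.19 F [-0.3  0.2 -1.1] op 0.0501
[-0.0001, 0.1707, 0.0015] [0.0006, -0.0015, -0.0003]
[-0.0004, 0.2776, 0.0017] [0.0006, -0.0015, -0.0003]
```

View pics/scene5.png

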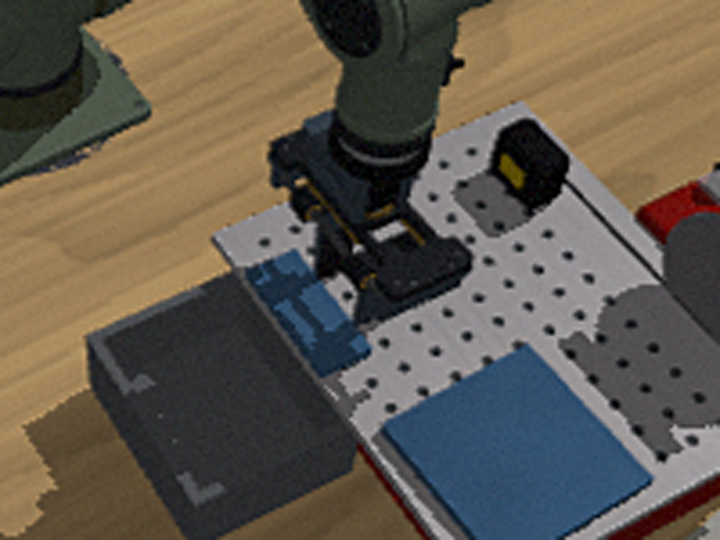

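The offcut is parallel to the edge, just reaching it, and centred on the tub. I'll push it over slowly.

Emit:
drive_tool([
  [0.1,[0,0.017,0.002],[0,0,0]],
  [0.1,[0,0.034,0.002],[0,0,0]],
  [0.1,[0,0.05,0.002],[0,0,0]],
  [0.1,[0,0.065,0.002],[0,0,0]],
  [0.1,[0,0.08,0.002],[0,0,0]],
  [0.1,[0,0.095,0.002],[0,0,0]],
  [0.1,[0,0.11,0.002],[0,0,0]],
  [0.1,[0,0.125,0.002],[0,0,0]],
  [0.1,[0,0.14,0.002],[0,0,0]],
  [0.1,[0,0.155,0.002],[0,0,0]],
  [0.1,[0,0.17,0.002],[0,0,0]],
  [0.1,[0,0.185,0.002],[0,0,0]],
  [0.1,[0,0.2,0.002],[0,0,0]],
  [0.1,[0,0.215,0.002],[0,0,0]],
  [0.1,[0,0.23,0.002],[0,0,0]],
  [0.1,[0,0.245,0.002],[0,0,0]],
  [0.1,[0,0.245,0.002],[0,0,0]],
  [0.1,[0,0.245,-0.1],[0,0,0]],
  [0.1,[0,0.245,-0.25],[0,0,0]],
  [0.1,[0,0.245,-0.4],[0,0,0]],
])

```text
time_s: 15.4
eef_pos: [0.4595, -0.0017, 0.2365]
tool_rot: [0.001, 1.0, -0.03, 0.001]
wrist_force: [1.0, 0.0, 0.5]
opening: 0.05
```

Emit:
drive_tool([
  [0.1,[0,-0.16,-0.15],[0,0,0]],
  [0.1,[0,-0.33,-0.15],[0,0,0]],
  [0.1,[0,-0.5,-0.15],[0,0,0]],
  [0.1,[0,-0.66,-0.15],[0,0,0]],
  [0.1,[0,-0.66,-0.15],[0,0,0]],
  [0.1,[0,-0.66,-0.15],[0,0,0]],
])

```text
time_s: 16.0
eef_pos: [0.471, 0.1975, 0.2806]
tool_rot: [0.001, 1.0, -0.028, 0.001]
wrist_force: [0.1, 0.4, 0.2]
opening: 0.0499
```

```bash
python3 w.py; python3 - <<'E'
from h import *
n=np.array([.0593,.998]);d=np.array([.998,-.0593]);c=np.array([457.5,-54])
K=[c+95*d+35*n,c+95*d-80*n,c-95*d-80*n,c-95*d+35*n]
for k in("top","scene"):
    s=arm.snapshot(k);save(s,k+"6.png")
    for i in(0,1,2): print(k,i,edge(s,K[i],K[i+1],.08,10).tolist())
    for l,z in(("tile",.122),("measure",.14),("level",.055),("brush",.02),("offcut",.02)):
        r=arm.spot_in(s,l);print(k,l,[ray(s,a["pixel"],z)[:2].round(3).tolist() for a in r[:1]])
E
```

```text
t 16.0 p [471.  197.5 280.6] head -3.2 q6 0.43 F [0.1 0.4 0.2] op 0.0499
top 0 [546.0, -78.1, -88.3, 4.0]
top 1 [450.2, -129.9, 172.4, 1.3]
top 2 [355.2, -64.4, 93.7, 2.7]
top tile [[0.658, 0.078]]
top measure [[0.435, 0.263]]
top level [[0.555, -0.478]]
top brush [[0.252, -0.374]]
top offcut [[0.461, -0.037]]
scene 0 [546.1, -82.1, -95.5, 4.5]
scene 1 [461.1, -133.4, 177.9, 1.0]
scene 2 [363.8, -67.0, 86.9, 0.7]
scene tile [[0.663, 0.077]]
scene measure [[0.436, 0.295]]
scene level [[0.6, -0.486]]
scene brush [[0.264, -0.37]]
scene offcut [[0.461, -0.04]]
```

View pics/top6.png

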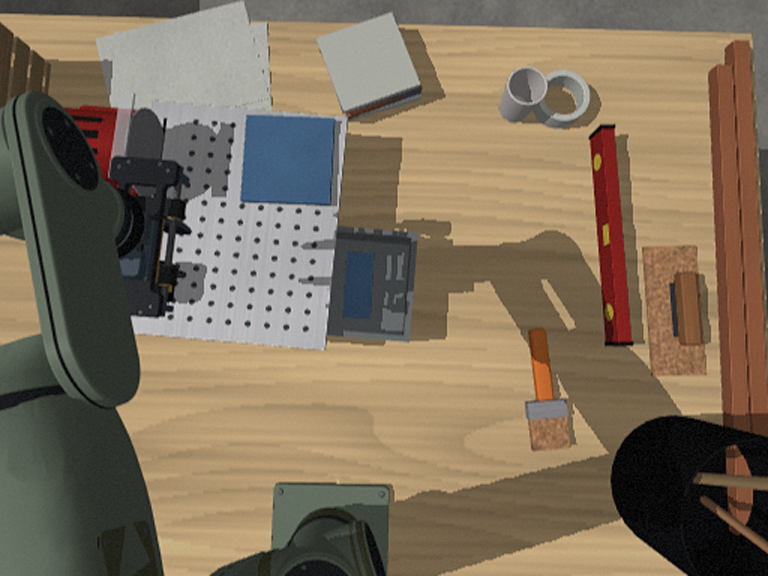

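View pics/scene6.png

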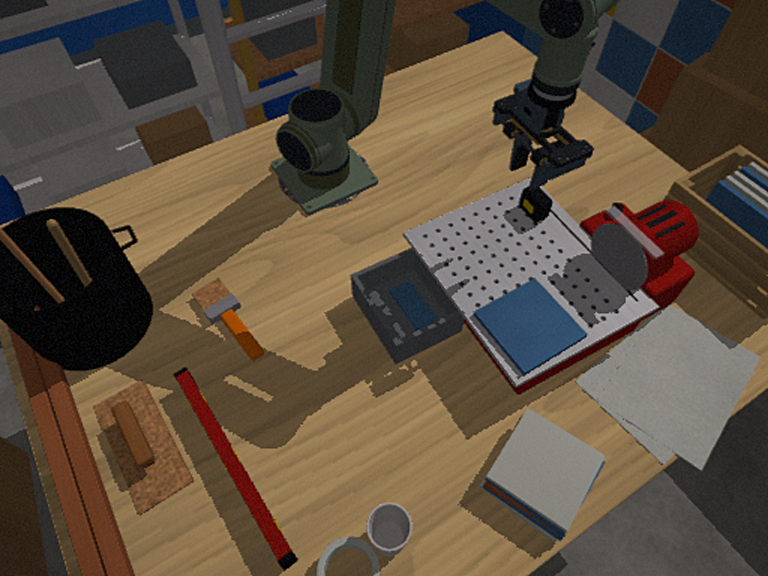

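The offcut lies flat in the tub ((358,285) in the top view, (413,305) in the scene view). The tub is still tucked under the edge, nothing else has moved, and the arm is clear.

```bash
python3 -c "
from rig import arm
print(arm.finish_job())"
```

```text
the job is handed in; nothing more can be done
None
```

The job is done and handed in at about 16 s of the 59 s allowed. I pinched the tub's far wall and slid it along the bench until its long rim was under the saw's open edge, in line with the offcut. I then released it and pushed the offcut off the edge with two fingers spread along its length.

**Final pictures:** both views show the offcut lying flat inside the tub at about (0.461, −0.04). The tile, tape measure, level and brush look unmoved, and the gripper is clear of everything.

**Tub placement:** working from the gripper's position, the rim is about 21 mm under the edge, out of the 35 mm available, and the tub is within about 0.2° of square. The tub was not touched after release.

**Checks that disagreed:**
- **Tub edges:** shadows spoiled some of the image edge fits on the tub after placement. The fitted angles scattered by several degrees and the positions by up to about 10 mm, so I relied on the gripper pose, the cleaner side fits (86.6–86.9°) and the pictures.
- **Tape measure:** its spotted position differed between the two cameras by about 30 mm, because the arm partly hid it in the top view. The scene view shows it where it was.

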